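# Sort refill cartridges by heft through a diverter chute

## Robot

A 7-joint arm with a two-finger parallel gripper is mounted at the origin on the work surface. World frame = base frame: x ahead of the robot, y to its left, z up, the work surface at z = 0. Lengths are in mm, angles in rad, forces in N, time in s.
With the tool pointing down it reaches from about 400 to 900 mm from the base axis. Payload 5.6 kg.
Tool frame: the origin (TCP) lies midway between the tips of the shut fingers; the grasp point (between the pads) lies 19 mm behind it; z points along the fingers, y is the line along which they close (so a half turn about z gives the same grasp; the last joint's range is limited). The gripper opens to 92 mm and grips with 3 to 60 N. Pads are 20 mm wide; open, the fingers measure 128 mm over their backs; the gripper's body (75 mm by 189 mm) begins 69 mm behind the grasp point.
Start: joints at [-1.144, 0.468, -0.012, 1.603, 0.006, 1.071, -0.056], TCP at [294.3, 579.566, 214.592] pointing down, gripper open.
Joint ranges: [-2.53, 2.53], [-0.31, 2.02], [-1.57, 1.55], [0.28, 2.44], [-1.29, 4.43], [0.15, 1.84], [-2.92, 2.92]. Speed limits (rad/s): [2.57, 2.57, 3.14, 3.14, 3.14, 3.14, 3.14].

## Interface

Orientations are given as a rotation vector (axis times angle).
In Python, from cell import robot, grip, kin, viewer gives the robot as it stands. Calls block until the motion is done:
- robot.movep(position, orientation): joint-space move of the TCP to a pose.
- robot.servo_line(position, feed=150, rotation=None): straight line of the TCP; rotation=None keeps the orientation; feed is the mean speed in mm/s.
- robot.goto_joints(angles): joint-space move.
- grip(opening, newtons=None): opening from 0.0 (shut) to 1.0 (fully open); newtons is the grip in N (None keeps the last); returns when the fingers have stopped.
- robot.hold(seconds).
- kin.ik(position, orientation): joint angles nearest the present ones, or None.
- robot.observe(): the state.
- viewer.read_camera(name): name is "scene" or "top" or "wrist"; returns the picture (400x640x3 uint8, red, green, blue); there is no depth.
- viewer.camera_info(name): a dict with "camera_matrix" (3x3 intrinsics, pixels), "R" (3x3) and "t" (3): a world point X has camera coordinates R X + t. Camera axes: x right, y down, z forward; pixel columns grow to the right and rows downward; lengths in mm; the calibration is good to about 2 mm. A picture is of the moment at which its call begins: read the wrist's pose just before it. camera_info takes no time and is no camera call; for the wrist camera it gives the pose at the moment of the call.
A pose or a line that the arm cannot do raises robot.IKError and nothing moves.
- robot.job_done(): hands the job in; it is judged then, once.
Trained networks look in the newest picture that a camera, given by its name, has taken for a name from the list of things; names that differ only in an ending like _2 or _b are one class to them, and where a whole thing is asked for, a point or a joint stands for the part that bears it (a point fixed in the world has none). Each returns a list of dicts, best first, with "confidence" (0 to 1); they miss things now and then, are a little off and sometimes report something else, mostly with a low value. They report only what shows in the picture. A call takes as long as a camera call. They do not tell look-alikes from the thing itself.
- viewer.silhouettes(name, camera): "mask" (400x640 bool, what is visible of it).
- viewer.pinpoint(name, camera): "at" ([x, y, z] in mm, in the coordinates of the camera as it stood for that picture, good to about 4 mm: a listed point, or the origin of a listed thing).
The state is a dict: "t": time; "joints": joint angles; "joint_velocities": joint speeds; "joint_torque": joint torques, N m; "tcp_pos": TCP position; "tcp_rot": TCP orientation; "contact_force": force on the tool from outside, world axes, zero at the start; "wrist_torque": the same for the moment, N m; "grip_width": opening from 0.0 (shut) to 1.0 (fully open); "grip_force": force on a finger pad.
Only numpy, scipy, OpenCV 4.12 (cv2) and the standard library are available. Lean on these libraries where they do the work, as an engineer would, in place of code of your own. Each camera call takes 0.05 s, during which the arm holds its last target. There are 200 camera calls.

## Task

The two blue refill cartridges look alike, so lift each one and judge its weight in the hand: heavier than about 300 g it is still good and belongs in the green bin, lighter and it is used up and belongs in the orange bin (within about 50 g of that either bin will do). One cartridge at a time, throw the sorter's lever right over to its stop on the proper side (the yellow flap shuts the side that the lever leans to, so the part slides out on the other side; the bins may stand either way round) and drop the cartridge in through the sorter's top mouth. Do not disturb the other things on the worktop.

Things in the scene. Friction and masses are not known exactly. Their poses are not given: they have to be found in the camera images.
- cart_a_center (a point): centre (mid-length, half-way up, 22 mm above the worktop) of sealed cartridge A: blue square bottle 44 x 44 mm, white band, 120 mm long along its x with the white round cap (34 mm across, 20 mm long) at +x; lies on its side. Grip across y. Both look the same; the mass of each is anything from 90 to 550 g, new every time, and is only felt by lifting.
- cart_b_center (a point): centre (mid-length, half-way up, 22 mm above the worktop) of sealed cartridge B: blue square bottle 44 x 44 mm, white band, 120 mm long along its x with the white round cap (34 mm across, 20 mm long) at +x; lies on its side. Grip across y. Both look the same; the mass of each is anything from 90 to 550 g, new every time, and is only felt by lifting.
- sorter: two-way chute sorter, fixed, grey and steel, 200 mm deep (x), 560 mm wide (y); origin under its centre on the worktop; its -x side, with the lever, faces the robot. Inside, under the mouth, a slippery ridge along x (150 mm high, above the origin) falls at 35 degrees to a bin at either y side.
- mouth (a point): centre of the sorter's open top mouth, level with its rim, 268 mm above the sorter's origin. The mouth is 166 mm (x) by 165 mm (y), funnelling in y to 102 mm at height 235 mm. Drop a cartridge centred, long axis along the sorter's x, underside near rim height: it slides out by itself.
- flap (a joint): lever and yellow flap in one, on a level axle along the sorter's x, 152 mm above its origin. 0 upright, positive leans to the sorter's +y, stops at +-0.52; starts within +-0.3; counts as set beyond 0.44. Stays where left; 1 to 2 N at the knob moves it. Leaning to +y it sends the part to the bin at -y, and the other way round.
- lever_knob (a point): centre of the black ball knob (34 mm) on the lever, a 12 mm bar rising from the axle 165 mm in front (-x) of the sorter's origin, 70 mm clear of the sorter's front; 150 mm from the axle: 302 mm up when upright, 282 mm up and 75 mm to the side at a stop. Push it sideways (sorter's y) at the ball or the bar below, if need be with the back of a finger while holding a cartridge.
- bin_keep: green bin for good (heavy) cartridges, fixed on the sorter's base 195 mm to one side (+y or -y, it changes) of the sorter's origin; 160 x 125 x 42 mm, open top, walls 4 mm; origin under its centre, 6 mm above the worktop, axes as the sorter's
- bin_used: the orange bin for used-up (light) cartridges, the same size, on the sorter's other side
- teapot: bystander: stainless steel teapot 145 mm across body 142 mm tall; origin at the centre of its underside; leave alone
- torch: bystander: red plastic torch 150 mm long lying along its x; origin under its middle; leave alone
- hex_keys: bystander: black hex key holder 90 mm long (y), keys up to 115 mm tall; origin under its centre; leave alone
- sugar_bowl: bystander: empty white ceramic sugar bowl 100 mm across, 60 mm tall, between the cartridges; origin under its centre; leave alone
- mug: bystander: blue mug 80 mm across, 95 mm tall; origin under its centre; leave alone
- tea_tin: bystander: copper tea tin 76 mm across, 130 mm tall; origin under its centre; leave alone
Things that resemble listed ones, but are neither listed nor needed, are in the scene too. Leave any purple look-alike of the part that bears cart_b_center alone.

How it is judged:
By the outcome, as a careful person would: the job done as asked, in the order asked, and still so for the second after the job is handed in, with the robot touching nothing.
It also fails if it takes over 72 s, if anything falls off the work surface, if the arm or the gripper's body presses on something with over 40 N, if the wrist force passes 120 N, or if a joint passes its speed limit or range.

## Working session

There is one attempt and no reset: what is moved stays moved. The work goes in short steps, each a Python script; the robot and the scene stay as the last script left them, time stands still between calls to the robot, and variables do not carry over. Pictures are saved under pics/ and viewed, at most 10 in all, crops included, and the job is handed in when it is done.

```bash
ls; mkdir -p pics; cat > h.py <<'E'
import numpy as np, cv2
from cell import robot, grip, kin, viewer
def world(cam,p,info=None):
    i=info or viewer.camera_info(cam); return np.array(i["R"]).T@(np.array(p)-np.array(i["t"]))
def px(cam,X):
    i=viewer.camera_info(cam); c=np.array(i["R"])@np.array(X)+np.array(i["t"]); u=np.array(i["camera_matrix"])@c; return u[:2]/u[2]
def ray(cam,uv,z):
    i=viewer.camera_info(cam);R=np.array(i["R"]);o=-R.T@np.array(i["t"]);d=R.T@np.linalg.inv(i["camera_matrix"])@np.array([uv[0],uv[1],1.])
    return o+d*(z-o[2])/d[2]
E
python3 - <<'E'
from h import *
ims={}
for c in ("top","scene"):
    im=viewer.read_camera(c); cv2.imwrite(f"pics/{c}0.png",im[:,:,::-1])
    for n in ["cart_a_center","sorter","mouth","lever_knob","bin_keep","bin_used","sugar_bowl","mug","tea_tin","teapot","torch","hex_keys"]:
        for d in viewer.pinpoint(n,c)[:4]:
            w=world(c,d["at"]); print(c,n,round(d["confidence"],2),w.round(0),px(c,w).round(0))
print(robot.observe())
E
```

```text
pics
top cart_a_center 0.57 [426. 223.  23.] [245. 228.]
top cart_a_center 0.48 [ 652. -205.    6.] [361. 171.]
top sorter 0.85 [663.  -7.   5.] [309. 167.]
top mouth 0.76 [665.  -7. 266.] [308. 147.]
top lever_knob 0.66 [499. -23. 301.] [312. 198.]
top bin_keep 0.92 [676. 187.   8.] [258. 163.]
top bin_keep 0.4 [553. 526.   1.] [168. 194.]
top bin_used 0.84 [ 653. -204.    7.] [361. 171.]
top sugar_bowl 0.72 [433.   3.   2.] [305. 227.]
top mug 0.77 [ 546. -560.    3.] [455. 200.]
top mug 0.71 [498. -27. 300.] [313. 198.]
top tea_tin 0.91 [ 627. -432.   -3.] [420. 179.]
top teapot 0.95 [554. 525.   1.] [168. 193.]
top torch 0.82 [381. 465.  -3.] [181. 240.]
top hex_keys 0.58 [ 405. -442.    2.] [424. 237.]
scene cart_a_center 0.61 [428. 221.  21.] [369. 269.]
scene sorter 0.69 [673.  -2.   1.] [272. 264.]
scene mouth 0.81 [664.  -3. 269.] [267. 209.]
scene bin_keep 0.7 [ 548. -554.    3.] [231. 167.]
scene bin_keep 0.64 [678. 190.   6.] [302. 303.]
scene sugar_bowl 0.61 [429.   6.   2.] [330. 234.]
scene mug 0.97 [ 551. -555.    4.] [230. 167.]
scene tea_tin 0.84 [ 631. -427.   -2.]
[... 153 characters left out ...]
0.46747657, -0.01161303,  1.60268422,  0.00602521,
        1.07136437, -0.05632668]), 'joint_velocities': array([ 6.44388639e-04, -3.20696610e-04, -2.05556510e-03, -1.29840239e-04,
       -1.17756167e-03, -9.42017428e-04, -2.12519388e-05]), 'joint_torque': array([ 2.60705374e-04, -5.20408988e+01, -1.24048692e-02, -2.44050765e+01,
       -5.65513247e-02,  1.15401798e-02,  6.23771166e-05]), 'tcp_pos': array([294.29709586, 579.59271844, 214.61413365]), 'tcp_rot': array([7.31253160e-01, 3.05522675e+00, 1.42052285e-04]), 'contact_force': array([0.64835398, 0.51632527, 0.24574777]), 'wrist_torque': array([ 0.02866347, -0.02636231, -0.02061385]), 'grip_force': 0.0, 'grip_width': 0.9974260867239083}
```

```bash
python3 - <<'E'
import cv2
a=cv2.imread("pics/top0.png");cv2.imwrite("pics/top0b.png",cv2.resize(a[110:290,140:480],None,fx=2.3,fy=2.3,interpolation=cv2.INTER_CUBIC))
b=cv2.imread("pics/scene0.png");cv2.imwrite("pics/scene0b.png",cv2.resize(b,(800,500)))
E
```

```text
(no output)
```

View pics/top0b.png

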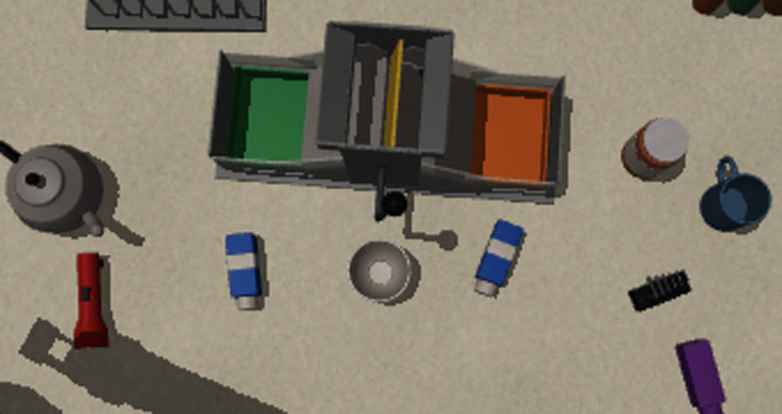

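View pics/scene0b.png

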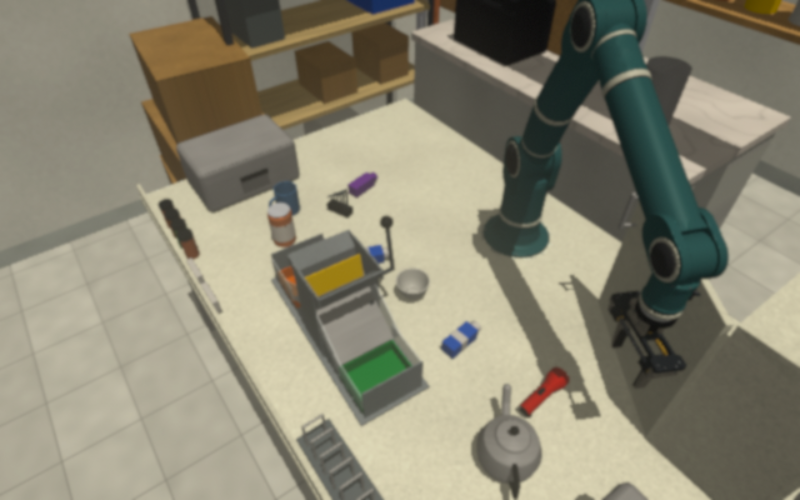

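Candidates (top image): blue A (245,228), blue B (~357,222); purple look-alike (~445,272) is to be ignored, as is the blue mug (455,200). The green bin is at +y and the orange at -y. Next I'll take a close look at both from the wrist.

```bash
cat >> h.py <<'E'
def down(yaw): # tool down, finger line = world y turned by yaw
    a=np.pi/2+yaw/2; return np.pi*np.array([np.cos(a),np.sin(a),0])
def cart_from_masks(cam):
    """centre/axis of blue cartridges in newest picture: mask -> plane z=22ish"""
    info=viewer.camera_info(cam); out=[]
    for d in viewer.silhouettes("cart_a_center",cam):
        ys,xs=np.nonzero(d["mask"])
        if len(xs)<40: continue
        P=np.array([ray(cam,(x,y),30)[:2] for x,y in zip(xs,ys)],np.float32)
        r=cv2.minAreaRect(P); b=cv2.boxPoints(r); e=[b[1]-b[0],b[2]-b[1]]; e=max(e,key=np.linalg.norm)
        out.append((round(d["confidence"],2),np.round(r[0],1),np.round(r[1],1),round(float((np.arctan(e[1]/e[0]))),3)))
    return out
E
python3 - <<'E'
from h import *
viewer.read_camera("top")
for o in cart_from_masks("top"): print("top",o)
robot.movep([430,-150,330],down(-.06)) if False else robot.movep([410,205,300],down(0.1))
for k,p in (("A",None),("B",[430,-190,330])):
    if p: robot.movep(p,down(-.3))
    im=viewer.read_camera("wrist"); cv2.imwrite(f"pics/w{k}.png",im[:,:,::-1])
    for o in cart_from_masks("wrist"): print(k,o)
    for d in viewer.pinpoint("cart_a_center","wrist")[:3]:
        w=world("wrist",d["at"]); print(k,"pin",round(d["confidence"],2),w.round(1),px("wrist",w).round(0))
    for n in ("lever_knob","sorter","mouth"):
      for d in viewer.pinpoint(n,"wrist")[:1]: print(n,d["confidence"],world("wrist",d["at"]).round(1))
o=robot.observe();print(o["t"],o["tcp_pos"],o["joints"],o["contact_force"])
a,b=cv2.imread("pics/wA.png"),cv2.imread("pics/wB.png")
cv2.imwrite("pics/wAB.png",cv2.resize(np.hstack([a,b]),(800,250)))
E
```

```text
top (0.65, array([426.1, 220.7]), array([125.5,  50.2]), 0.127)
top (0.56, array([377. , 463.7]), array([149.4,  47. ]), 0.07)Traceback (most recent call last):
  File "<stdin>", line 8, in <module>
  File "h.py", line 18, in cart_from_masks
    P=np.array([ray(cam,(x,y),30)[:2] for x,y in zip(xs,ys)],np.float32)
                ~~~^^^^^^^^^^^^^^
  File "h.py", line 8, in ray
    i=viewer.camera_info(cam);R=np.array(i["R"]);o=-R.T@np.array(i["t"]);d=R.T@np.linalg.inv(i["camera_matrix"])@np.array([uv[0],uv[1],1.])
ValueError: time passes only in moves, steps and waits
```

```bash
python3 - <<'E'
s=open("h.py").read()
s=s.replace('def ray(cam,uv,z):\n    i=viewer.camera_info(cam);','def ray(cam,uv,z,info=None):\n    i=info or viewer.camera_info(cam);').replace("(x,y),30)","(x,y),30,info)")
open("h.py","w").write(s)
E
python3 - <<'E'
from h import *
for k,p in (("A",None),("B",[430,-190,330])):
    if p: robot.movep(p,down(-.3))
    im=viewer.read_camera("wrist"); cv2.imwrite(f"pics/w{k}.png",im[:,:,::-1])
    for o in cart_from_masks("wrist"): print(k,o)
    for d in viewer.pinpoint("cart_a_center","wrist")[:3]:
        w=world("wrist",d["at"]); print(k,"pin",round(d["confidence"],2),w.round(1),px("wrist",w).round(0))
    for n in ("lever_knob","sorter","mouth"):
      for d in viewer.pinpoint(n,"wrist")[:1]: print(n,d["confidence"],world("wrist",d["at"]).round(1))
o=robot.observe();print(o["t"],o["tcp_pos"],o["joints"],o["contact_force"])
a,b=cv2.imread("pics/wA.png"),cv2.imread("pics/wB.png")
cv2.imwrite("pics/wAB.png",cv2.resize(np.hstack([a,b]),(800,250)))
E
```

```text
A (0.79, array([427.7, 222.1]), array([124.1,  44.9]), 0.121)
A pin 0.84 [432.1 222.2  18.2] [331. 182.]
B (0.76, array([426.4, 200.9]), array([ 56.8, 125.6]), -0.076)
B pin 0.96 [429.7 224.5  18.1] [628.  66.]
lever_knob 0.92 [496.8 -20.4 297.4]
sorter 0.64 [ 6.649e+02 -6.700e+00 -3.000e-01]
5.0583 [ 430.22509769 -189.4085749   329.90275452] [-0.20371769  0.02718994  0.56804233  1.90849391 -0.01556961  1.21043484
  1.64173527] [0.09579545 0.01891527 0.8695914 ]
```

View pics/wAB.png

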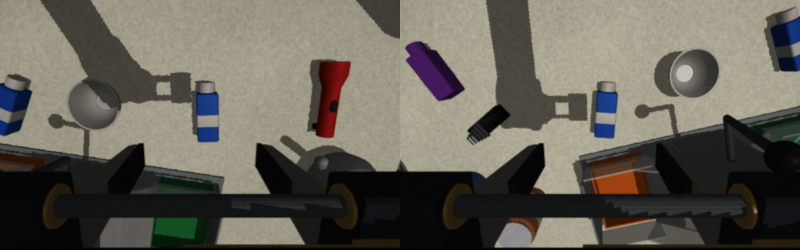

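Wrist views: A is at about (331,182) in the first picture and B at about (326,176) in the second. Both are clear blue bottles with the cap toward the robot, and the purple one is separate. The network missed B, so I'll measure it by colour, from the same wrist pose, and then grasp and weigh it.

```bash
python3 - <<'E'
from h import *
im=cv2.imread("pics/wB.png"); hsv=cv2.cvtColor(im,cv2.COLOR_BGR2HSV)
m=cv2.inRange(hsv,(105,150,60),(125,255,255)); m=cv2.morphologyEx(m,cv2.MORPH_CLOSE,np.ones((31,31)))
m[:,:250]=0; m[:,420:]=0; m[250:]=0
n,l,s,c=cv2.connectedComponentsWithStats(m); k=1+s[1:,4].argmax(); ys,xs=np.nonzero(l==k)
info=viewer.camera_info("wrist"); P=np.array([ray("wrist",(x,y),40,info)[:2] for x,y in zip(xs,ys)],np.float32)
r=cv2.minAreaRect(P);print(r,s[k]); b=cv2.boxPoints(r);print(b)
e=max([b[1]-b[0],b[2]-b[1]],key=np.linalg.norm);e=e/np.linalg.norm(e); e*=np.sign(-e[0])
yaw=np.arctan2(-e[1],-e[0]); c=np.array(r[0])+10*e; print("B centre",c,"yaw",yaw)
from h import robot
robot.movep([c[0],c[1],150],down(yaw))
robot.hold(.3); F=[]
for _ in range(10): robot.hold(.02); F.append(robot.observe()["contact_force"])
print("free",np.mean(F,0))
im=viewer.read_camera("wrist"); cv2.imwrite("pics/wB2.png",im[:,:,::-1])
info=viewer.camera_info("wrist")
for o in cart_from_masks("wrist"): print(o)
for d in viewer.pinpoint("cart_b_center","wrist")[:3]: print("pin",d["confidence"],world("wrist",d["at"],info))
o=robot.observe();print(o["t"],o["joints"])
E
```

```text
((460.7889099121094, -186.78668212890625), (41.8171501159668, 98.35137939453125), 68.8094482421875) [ 312  147   36   74 2217]
[[ 407.3805  -188.50592]
 [ 499.08167 -224.05707]
 [ 514.1973  -185.06744]
 [ 422.49615 -149.5163 ]]
B centre [ 451.46507549 -183.17197323] yaw -0.36984494
free [-0.17083838 -0.23734426 -0.02137947]
pin 0.58 [ 449.72972056 -179.08907698   19.3363866 ]
6.4333 [-0.1526319   0.30010496  0.55402841  2.08089789 -0.21553972  0.81493268
  1.73117134]
```

View pics/wB2.png

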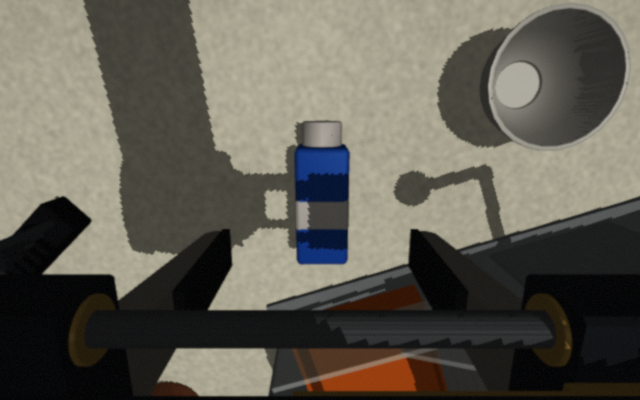

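The gripper is aligned over B (bottle at px 322, 205, straight in the picture). Now I'll grasp, lift and weigh it.

```bash
cat >> h.py <<'E'
def meanF(n=15):
    F=[]
    for _ in range(n): robot.hold(.02); F.append(robot.observe()["contact_force"])
    return np.mean(F,0)
def pick(c,yaw):
    robot.servo_line([c[0],c[1],150],rotation=down(yaw)); robot.hold(.3); f0=meanF()
    robot.servo_line([c[0],c[1],7],feed=120); print("at grasp",robot.observe()["contact_force"].round(1))
    grip(0.2,40); o=robot.observe(); print("grip",o["grip_width"],o["grip_force"])
    robot.servo_line([c[0],c[1],150],feed=150); robot.hold(.4); f1=meanF()
    o=robot.observe(); print("mass g",(f0-f1)[2]/9.81e-3,(f1-f0).round(2),"grip",o["grip_width"],o["grip_force"],"t",o["t"])
E
python3 - <<'E'
from h import *
pick([450.5,-182],-.37)
E
```

```text
at grasp [-0.5 -0.1 -0.1]
grip 0.4761296367551708 39.99618887901306
mass g 308.81533932541043 [-0.3   0.35 -3.03] grip 0.47374021656058335 39.995105266571045 t 11.1083
```

B is about 309 g, so the green bin (+y) or, within tolerance, either one. The lever must lean to -y, so I'll push it from the +y side.

```bash
cat >> h.py <<'E'
S=np.array([665,-7.]); SY=-.058
def sw(x,y,z): # sorter -> world
    c,s=np.cos(SY),np.sin(SY); return [S[0]+c*x-s*y,S[1]+s*x+c*y,z]
def push(sgn,start,z=272,x=-170,final=18):
    """lean lever to sgn*y; tool starts at lateral -sgn*start"""
    robot.servo_line(sw(x,-sgn*start,350),feed=250,rotation=down(SY)); robot.servo_line(sw(x,-sgn*start,z),feed=150)
    ey=np.array(sw(0,1,0))-np.array(sw(0,0,0)); f0=robot.observe()["contact_force"]@ey; y=-start; n=0
    while y<final+12:
        y=min(y+(8 if y<final-20 else 3),final+12); robot.servo_line(sw(x,sgn*y,z),feed=80)
        f=(meanF(3)@ey-f0)*-sgn; print((round(y),round(f,1)),end=" ")
        if f>8: break
    print()
    robot.servo_line(sw(x,sgn*(y-20),z),feed=150); robot.servo_line(sw(x,sgn*(y-20),350),feed=200)
def lever(tag):
    im=viewer.read_camera("top"); cv2.imwrite(f"pics/{tag}.png",im[:,:,::-1])
    for d in viewer.pinpoint("lever_knob","top")[:1]:
        w=world("top",d["at"]); c,s=np.cos(SY),np.sin(SY); r=w[:2]-S
        print("knob",round(d["confidence"],2),w.round(0),"lat",-s*r[0]+c*r[1])
E
python3 - <<'E'
from h import *
print("reweigh abs",meanF(20))
robot.servo_line([450,-182,350],feed=250)
push(-1,60)
lever("lev1"); o=robot.observe(); print(o["t"],o["grip_width"],o["joints"].round(2))
a=cv2.imread("pics/lev1.png"); cv2.imwrite("pics/lev1c.png",cv2.resize(a[100:250,200:400],None,fx=3,fy=3))
E
```

```text
reweigh abs [ 0.07150614  0.0344372  -3.19015131]
(-52, np.float64(0.1)) (-44, np.float64(-0.0)) (-36, np.float64(0.4)) (-28, np.float64(0.4)) (-20, np.float64(0.5)) (-12, np.float64(0.3)) (-4, np.float64(0.2)) (4, np.float64(-0.3)) (7, np.float64(0.7)) (10, np.float64(0.3)) (13, np.float64(-0.2)) (16, np.float64(0.5)) (19, np.float64(-0.1)) (22, np.float64(6.0)) (25, np.float64(12.1)) 
knob 0.71 [494. -71. 283.] lat -73.741726605112
19.6333 0.4768132052800197 [-0.44  0.07  0.4   1.82 -0.03  1.26  1.48]
```

View pics/lev1c.png

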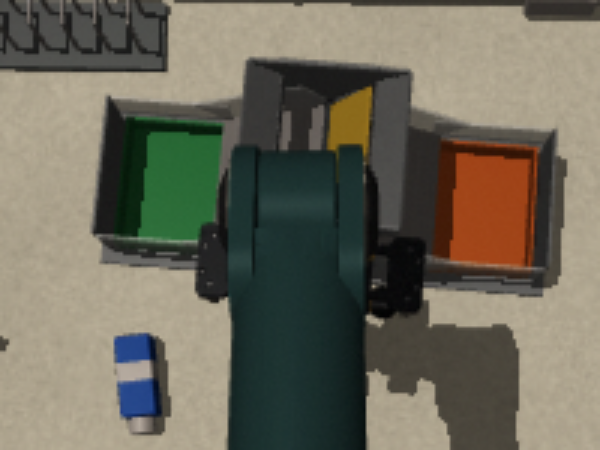

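The lever is at its -y stop: force rose to 12 N, and the knob's lateral position is -74. Now the drop.

```bash
cat >> h.py <<'E'
def drop(tag):
    robot.servo_line(sw(0,0,350),feed=250); robot.servo_line(sw(0,0,279),feed=150); grip(1.0); robot.servo_line(sw(0,0,370),feed=250)
E
python3 - <<'E'
from h import *
drop("B")
robot.movep([428,222,300],down(.121))
lever("lev2"); im=viewer.read_camera("wrist"); cv2.imwrite("pics/wA2.png",im[:,:,::-1])
for o in cart_from_masks("wrist"): print(o)
for d in viewer.pinpoint("cart_a_center","wrist")[:3]: print("pin",d["confidence"],world("wrist",d["at"]))
for d in viewer.pinpoint("cart_a_center","top")[:3]: print("top pin",d["confidence"],world("top",d["at"]))
print(robot.observe()["t"])
a=cv2.imread("pics/lev2.png")[100:250,200:400]; cv2.imwrite("pics/l2.png",np.hstack([cv2.resize(a,(400,300)),cv2.resize(im[:,:,::-1],(400,300))]))
E
```

```text
knob 0.82 [494. -71. 283.] lat -73.78006909074278
(0.6, array([427.8, 222.3]), array([125. ,  45.3]), 0.131)
pin 0.83 [426.63431175 223.32791863  19.82215398]
top pin 0.62 [424.81989337 221.92218141  23.2012256 ]
24.0167
```

View pics/l2.png

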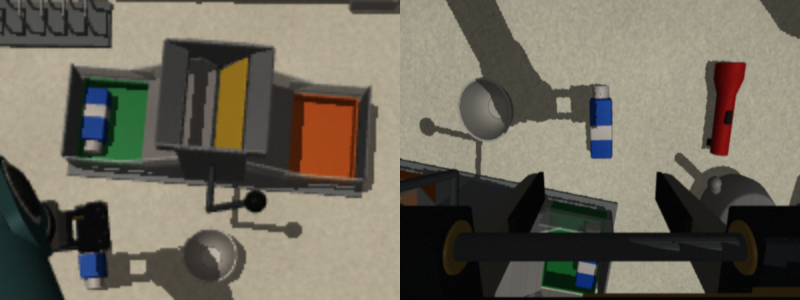

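B lies in the green bin, and A is in view under the gripper. Next I'll pick and weigh A.

```bash
python3 - <<'E'
from h import *
pick([427,222.5],.125)
E
```

```text
at grasp [-0.2 -1.1  0.1]
grip 0.4752280425031089 39.97186839580536
mass g 206.37191043367645 [-0.04 -0.13 -2.02] grip 0.4708386930407424 39.971784353256226 t 29.5917
```

A is about 206 g, so it goes to the orange bin (-y). The lever goes to +y, pushed from the -y side.

```bash
python3 - <<'E'
from h import *
robot.servo_line([427,222.5,350],feed=250)
push(1,150)
lever("lev3"); o=robot.observe(); print(o["t"],o["grip_width"])
E
```

```text
(-142, np.float64(0.8)) (-134, np.float64(0.8)) (-126, np.float64(0.7)) (-118, np.float64(0.5)) (-110, np.float64(0.9)) (-102, np.float64(1.1)) (-94, np.float64(0.8)) (-86, np.float64(0.2)) (-78, np.float64(0.8)) (-70, np.float64(0.9)) (-62, np.float64(0.9)) (-54, np.float64(0.3)) (-46, np.float64(0.9)) (-38, np.float64(1.0)) (-30, np.float64(0.5)) (-22, np.float64(1.1)) (-14, np.float64(0.8)) (-6, np.float64(1.4)) (2, np.float64(1.0)) (5, np.float64(1.0)) (8, np.float64(1.2)) (11, np.float64(0.7)) (14, np.float64(1.2)) (17, np.float64(0.5)) (20, np.float64(0.8)) (23, np.float64(0.6)) (26, np.float64(4.9)) (29, np.float64(11.7)) 
42.1833 0.4778686431949621
```

```bash
python3 - <<'E'
import cv2
a=cv2.imread("pics/lev3.png")[100:250,200:400]; cv2.imwrite("pics/l3.png",cv2.resize(a,(600,450)))
E
```

```text
(no output)
```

View pics/l3.png

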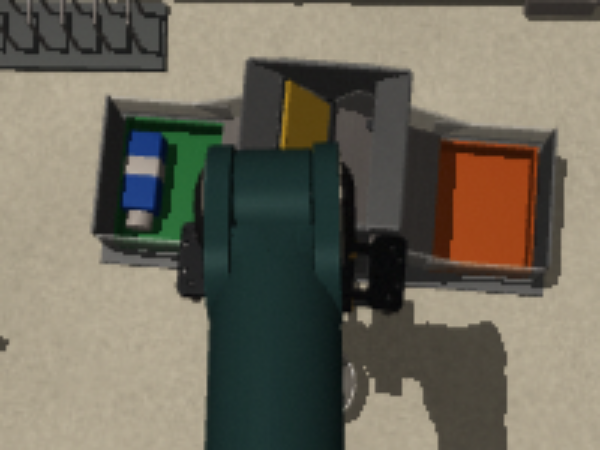

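The flap now leans left (+y, around px 305,115), so the orange side is open. Dropping A.

```bash
python3 - <<'E'
from h import *
drop("A"); robot.movep([430,222,330],down(.12)); robot.hold(.5)
lever("end"); print(robot.observe()["t"],robot.observe()["contact_force"])
a=cv2.imread("pics/end.png")[90:290,130:490]; cv2.imwrite("pics/e.png",cv2.resize(a,(792,440)))
E
```

```text
knob 0.57 [501.  80. 281.] lat 77.09775459019707
46.8417 [ 0.62409426  0.21575328 -0.13555788]
```

View pics/e.png

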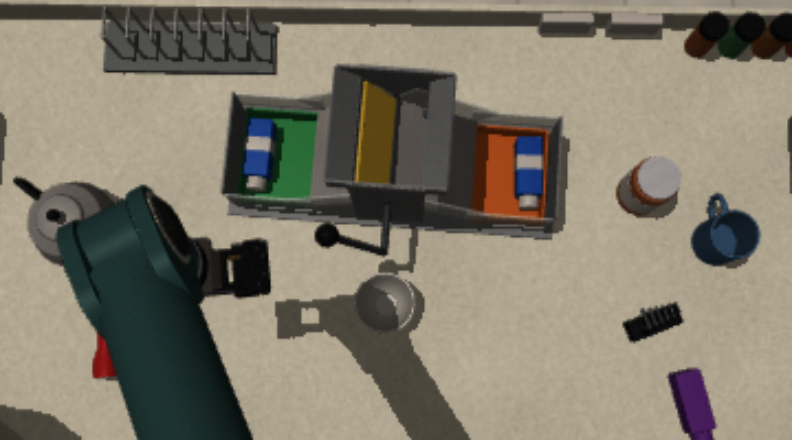

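B is in the green bin (258,155), A is in the orange bin (528,172), and everything else I can see is in place.

```bash
python3 -c "
from h import *
print(robot.job_done())"
```

```text
the job is handed in; nothing more can be done
None
```

Job handed in: cartridge B (about 309 g, close enough to 300 g that either bin would do) is in the green bin, and cartridge A (about 206 g) is in the orange bin, with nothing else seen to move.

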